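# Lock the sorting peg in its bayonet slot

## Task

Lock the wooden sorting peg that stands in the L-shaped slot of the brass plate: with the fingertips, push it gently along the long leg of the slot, round the corner, and along the short leg until it is fully home at the closed end, then take the hand away. The peg is only pushed: do not lift it or tip it over, and leave everything else on the bench where it is.

Things in the scene. Friction and masses are not known exactly. Their poses are not given: they have to be found in the camera images.
- peg: Loose wooden sorting peg, 120 g, upright. Round collar 44 mm wide, 14 mm tall, resting on the plate's top; stem 18 mm and head 24 mm wide reach 42 mm above the plate; under the collar a brass pin 16 mm wide, 10 mm long, in the slot (2 mm play each side). Origin on its axis at the pin's foot, 10 mm under the collar; z up. Only friction (about 1 N) holds it. Starts in the long leg, 50 to 108 mm from the corner.
- gate: Fixed brass plate on a board, 150 (x) by 190 (y) mm, top 26 mm above the bench. Origin: centre of its underside, z up. L-shaped slot 20 mm wide, 12 mm deep, ends closed. The peg's axis can follow the long leg along the plate's +y, at x = +30 mm, from y = -60 to the corner at y = +50 mm; then the short leg along -x, at y = +50 mm, to x = -37 mm.
- corner (a point): The corner of the slot, level with the plate's top, on both centre lines (x +30, y +50 mm on the plate). A peg standing here has 2 mm play to the wall that ends the long leg.
- home (a point): The closed end of the short leg, level with the plate's top (x -37, y +50 mm on the plate, 67 mm from the corner): where the peg's axis stands when its pin touches the end wall.
- octagon_in: Bystander: ivory glazed octagon tile, 50 mm across flats, 10 mm thick, lying on the brass plate in the inside of the L, about at x -37, y -47 mm of the plate. Origin at the centre of its underside.
- octagon_out: Bystander: the same ivory octagon tile, lying on the bench beside the plate's -y end. Origin at the centre of its underside.
- black_square: Bystander: black glazed square tile, 70 x 70 x 12 mm, on the bench beside the plate's +y end. Origin at the centre of its underside.
- spare_peg: Bystander: plain wooden peg without collar, 26 mm across, 55 mm tall, standing on the bench off the plate's -x, +y corner. Origin at the centre of its underside.
- hammer: Bystander: tapping hammer lying on the bench to one side, 245 mm long, horn handle to its -x, steel head 24 x 85 x 22 mm. Origin under its middle.
- clay_rule: Bystander: glazed clay rule lying flat along the far edge of the bench, 34 x 260 x 10 mm. Origin at the centre of its underside.
- bowl: Bystander: glazed bowl, 110 mm across, 50 mm tall, on the bench on the other side from the hammer. Origin at the centre of its underside.
Things that resemble listed ones, but are neither listed nor needed, are in the scene too. What is shaped like the peg but white is not meant. Of the things that look like the gate, the larger one is meant.

How it is judged:
By the outcome, as a careful person would: the job done as asked, in the order asked, and still so for the second after the job is handed in, with the robot touching nothing.
It also fails if it takes over 48 s, if anything falls off the work surface, if the arm or the gripper's body presses on something with over 40 N, if the wrist force passes 120 N, or if a joint passes its speed limit or range.

## Robot

A 6-joint arm with a two-finger parallel gripper is mounted at the origin on the work surface. World frame = base frame: x ahead of the robot, y to its left, z up, the work surface at z = 0. Lengths are in m, angles in rad, forces in N, time in s.
With the tool pointing down it reaches from about 0.375 to 0.975 m from the base axis. Payload 3.8 kg.
Tool frame: the origin (TCP) lies midway between the tips of the shut fingers; the grasp point (between the pads) lies 19 mm behind it; z points along the fingers, y is the line along which they close (so a half turn about z gives the same grasp; the last joint's range is limited). The gripper opens to 85 mm and grips with 20 to 120 N. Pads are 22 mm wide; open, the fingers measure 114 mm over their backs; the gripper's body (76 mm by 85 mm) begins 54 mm behind the grasp point. The pads swing forward as they close: fully open they stand 13 mm farther back than shut.
Start: joints at [1.109, 0.264, 1.604, -0, 1.274, -0.037], TCP at [0.278, 0.615, 0.231] pointing down, gripper open.
Joint ranges: [-2.63, 2.63], [-0.94, 2.18], [0.31, 2.57], [-1.31, 4.45], [0, 2.66], [-2.55, 2.55]. Speed limits (rad/s): [2.57, 2.57, 3.14, 3.14, 3.14, 3.14].

## Interface

Orientations are given as a rotation vector (axis times angle).
In Python, from workcell import bot gives the robot as it stands.
- The arm moves only by the tool jog_arm, never from a script. Its argument "motion" is a list of rows, each a list of 5 numbers: the opening, from -1 (shut) to 1 (fully open), then the shift along the tool's x, y, z in mm, then the turn about the tool's z in degrees. In form: [[claw, x, y, z, twist], ...]. A call has 1 to 10 rows; each row shifts and turns the commanded pose from where the row before left it, along the tool's axes as they then stand; what a row does not reach is not made up. A row lasts 1/12 s, in which the tool goes at most 41.7 mm and 7.16 degrees, less where a joint would pass 70% of its speed; a pose out of reach is approached as far as the arm can. A call with a gripper value outside its range is refused whole. The fingers move at their own pace and stop on an object; "force" is the grip in N (left out, the last holds). Time passes only in rows, so rows that do not move let the fingers close. It gives the time, the measured TCP pose, the force, the opening and the grip force at its end, in the units of the state.
- bot.read_state(): the state, without advancing time (a new reading comes with each control period).
- bot.read_camera(name): name is "side" or "top"; returns (picture, depth): 384x512x3 uint8, red, green, blue; 384x512 float32, m along the optical axis (not along the pixel's ray), 0 where there is no reading.
- bot.get_calibration(name): a dict with "vfov" (degrees; the focal length in pixels is half the picture's height over the tangent of half this angle, whatever the lens; pixels are square), "cx", "cy" (the principal point, pixels), "dist" ([k1, k2, p1, p2, k3] as OpenCV has them; the pictures are not rectified), "rvec" (rotation vector, rad) and "tvec" (3), from world to camera coordinates, as OpenCV has them. Camera axes: x right, y down, z forward; pixel columns grow to the right and rows downward; lengths in m; the calibration is good to about 2 mm. A picture is of the moment at which its call begins. get_calibration takes no time and is no camera call.
- bot.finish_job(): hands the job in; it is judged then, once.
The state is a dict: "time": time; "q": joint angles; "joint_vel": joint speeds; "joint_torque": joint torques, N m; "tool_pos": TCP position; "tcp_rot": TCP orientation; "wrist_force": force on the tool from outside, world axes, zero at the start; "torque": the same for the moment, N m; "width": opening from 0.0 (shut) to 1.0 (fully open); "grip_force": force on a finger pad.
Only numpy, scipy, OpenCV 4.12 (cv2) and the standard library are available. Lean on these libraries where they do the work, as an engineer would, in place of code of your own. Each camera call takes 0.05 s, during which the arm holds its last target. There are 200 camera calls.

## Working session

There is one attempt and no reset: what is moved stays moved. The work goes in short steps, Python scripts to look and compute and a tool call to move; the robot and the scene stay as the last step left them, time stands still between calls to the robot, and variables do not carry over. Pictures are saved under pics/ and viewed, at most 10 in all, crops included, and the job is handed in when it is done.

Besides the shell and the picture viewer there is one more tool, called after "Request:" in YAML: its name, and indented under it one key for each argument. jog_arm: Moves the arm, as the interface text tells. Its arguments: {"type":"object","properties":{"motion":{"type":"array"},"force":{"type":"number"}},"required":["motion"]}

```bash
mkdir -p pics
cat > h.py <<'E'
import numpy as np, cv2
from workcell import bot
def cal(n):
    c=bot.get_calibration(n); f=192/np.tan(np.radians(c["vfov"])/2)
    K=np.array([[f,0,c["cx"]],[0,f,c["cy"]],[0,0,1.]]); R=cv2.Rodrigues(np.array(c["rvec"],float))[0]
    return K,np.array(c["dist"],float),R,np.array(c["tvec"],float).ravel()
def ray(n,uv):
    K,d,R,t=cal(n); p=cv2.undistortPoints(np.array(uv,float).reshape(-1,1,2),K,d).reshape(-1,2)
    return -R.T@t,np.c_[p,np.ones(len(p))]@R
def onplane(n,uv,z):
    o,v=ray(n,uv); return o+v*((z-o[2])/v[:,2])[:,None]
def tri(uv1,uv2):
    a,u=ray("top",[uv1]); b,v=ray("side",[uv2]); u,v=u[0],v[0]
    s=np.linalg.lstsq(np.c_[u,-v],b-a,rcond=None)[0]; p,q=a+s[0]*u,b+s[1]*v
    return (p+q)/2,np.linalg.norm(p-q)
def proj(n,X):
    K,d,R,t=cal(n); return cv2.projectPoints(np.array(X,float).reshape(-1,3),R,t,K,d)[0].reshape(-1,2)
def depthpt(n,D,uv):
    o,v=ray(n,uv); return np.array([o+v[i]*np.median(D[int(y)-1:int(y)+2,int(x)-1:int(x)+2]) for i,(x,y) in enumerate(uv)])
def snap(n,tag):
    I,D=bot.read_camera(n); cv2.imwrite(f"pics/{tag}.png",I[:,:,::-1]); np.savez(f"{tag}.npz",I=I,D=D); return I,D
E
python3 - <<'E'
from h import *
for n in("top","side"):
    snap(n,n+"0"); K,d,R,t=cal(n); print(n,K[0,0],-R.T@t,R[2])
s=bot.read_state(); print(s["time"],s["tool_pos"],s["tcp_rot"],s["width"])
E
```

```text
top 423.3207074039216 [ 0.3104179  -0.0093984   1.35825589] [ 0.19970913  0.01437532 -0.97974977]
side 404.0703976596709 [ 0.21262918 -0.79225525  0.8548854 ] [ 0.34020821  0.65929038 -0.67051814]
0.1 [0.27788702 0.61441244 0.2300723 ] [-0.66212086 -3.07051272  0.0031301 ] 0.9965755017060988
```

View pics/top0.png

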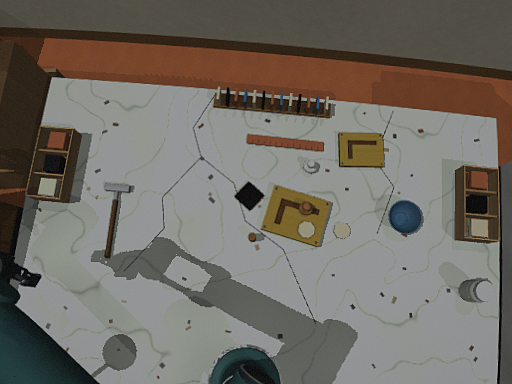

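View pics/side0.png

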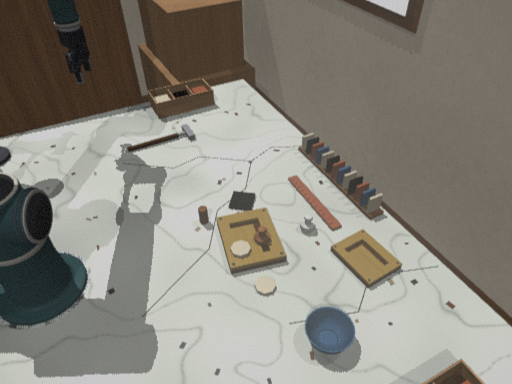

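Top view: the larger gate is at about (297,215) with its +y end left towards the black tile, and the peg is at about (306,208). In the side view the gate is at (251,240) and the peg at (262,236). The small gate and white peg are decoys. I'll zoom in on both.

Run:
```python
from h import *
a=np.load("top0.npz")["I"][175:255,245:345]; b=np.load("side0.npz")["I"][195:285,205:300]
f=lambda x:cv2.resize(x,None,fx=6,fy=6,interpolation=cv2.INTER_CUBIC)
cv2.imwrite("pics/ztop.png",f(a)[:,:,::-1]); cv2.imwrite("pics/zside.png",f(b)[:,:,::-1])
# brass mask -> rectangle
for n,(x0,y0,x1,y1) in dict(top=(245,175,345,255),side=(205,195,300,285)).items():
    z=np.load(n+"0.npz"); I=z["I"]; H=cv2.cvtColor(I,cv2.COLOR_RGB2HSV); m=np.zeros(I.shape[:2],np.uint8)
    c=cv2.inRange(H,(15,100,60),(32,255,255)); m[y0:y1,x0:x1]=c[y0:y1,x0:x1]
    k=max(cv2.findContours(m,0,2)[0],key=cv2.contourArea); h=cv2.convexHull(k)
    print(n,cv2.approxPolyDP(h,4,True).reshape(-1,2).tolist(), cv2.contourArea(h))
    p=np.argwhere(m)[:,::-1][::7]; X=depthpt(n,z["D"],p); print("z pct",np.percentile(X[:,2],[10,30,50,70,90]).round(4))
```

```text
top [[275, 185], [330, 202], [317, 246], [261, 228]] 2729.5
z pct [0.0238 0.0252 0.0259 0.0266 0.028 ]
side [[265, 209], [282, 255], [231, 267], [217, 218]] 2694.5
z pct [0.0224 0.0232 0.0236 0.024  0.0246]
```

View pics/ztop.png

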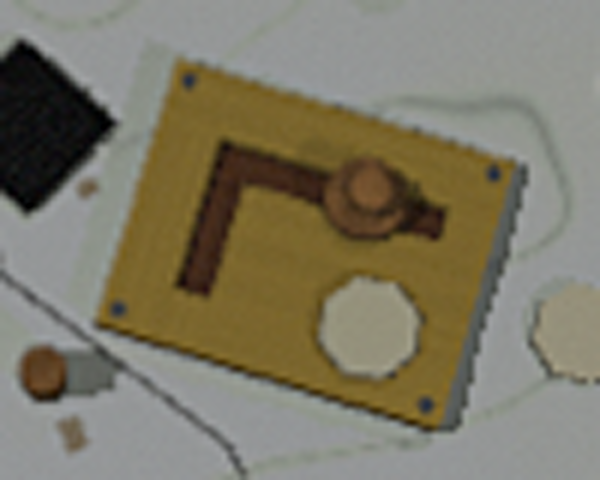

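View pics/zside.png

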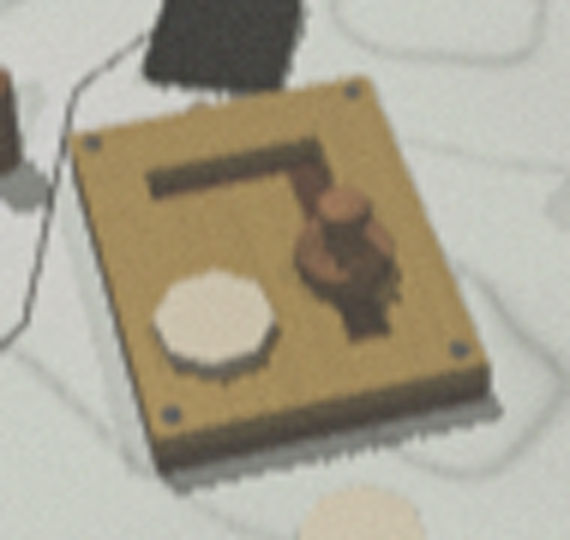

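Zoom views: screws, L slot, octagon and peg are all clear (peg head at (371,185) in the top crop, (344,205) in the side crop). Next: triangulate these and fit the plate frame.

Run:
```python
from h import *
T=lambda p:(245-.42+np.array(p)[0]/6,175-.42+np.array(p)[1]/6); S=lambda p:(205-.42+p[0]/6,195-.42+p[1]/6)
t=[(189,80),(494,173),(118,309),(426,405),(371,185)]; s=[(353,91),(460,349),(93,144),(171,414),(344,205)]
P=[]
for a,b in zip(t,s):
    X,e=tri(T(a),S(b)); P.append(X); print(X.round(4),round(e,4), onplane("top",[T(a)],.026)[0].round(4), onplane("side",[S(b)],.026)[0].round(4))
P=np.array(P); 
tops={"corn++":(178,60),"+-":(525,163),"--":(442,430),"-+":(97,325)}
C=onplane("top",[T(v) for v in tops.values()],.026)
y=(C[0]-C[1]+C[3]-C[2])[:2]/2; x=(C[0]-C[3]+C[1]-C[2])[:2]/2; print("size",np.linalg.norm(x),np.linalg.norm(y))
ang=np.arctan2(-y[0],y[1]); a2=np.arctan2(x[1],x[0]); c=C[:,:2].mean(0); print("ang",np.degrees([ang,a2]),"centre corners",c,"screws",P[:4].mean(0), onplane("top",[T(v) for v in t[:4]],.026).mean(0))
sy=(P[0]-P[1]+P[2]-P[3])[:2];print("screw ang",np.degrees(np.arctan2(-sy[0],sy[1])))
th=(ang+a2)/2; R=np.array([[np.cos(th),-np.sin(th)],[np.sin(th),np.cos(th)]])
cc=P[:4,:2].mean(0)
print("peg in plate",R.T@(P[4,:2]-cc))
for nm,p in dict(outercorner=(222,140),homeA=(178,290),homeB=(208,297),end=(440,222)).items(): print(nm,R.T@(onplane("top",[T(p)],.026)[0,:2]-c))
for nm,p in dict(peg=P[4,:2]-cc).items(): pass
for nm,p in dict(corner=(.03,.05),home=(-.037,.05)).items(): print(nm,R@p+cc)
print(th, cv2.Rodrigues(np.array(bot.read_state()["tcp_rot"]))[0].round(3).tolist())
```

```text
[ 0.6103 -0.0397  0.0233] 0.0003 [ 0.6099 -0.0396  0.026 ] [ 0.6089 -0.0421  0.026 ]
[ 0.575  -0.2067  0.0252] 0.0006 [ 0.5751 -0.2067  0.026 ] [ 0.5743 -0.2073  0.026 ]
[ 0.4831 -0.0133  0.0236] 0.0003 [ 0.4829 -0.0134  0.026 ] [ 0.4822 -0.0155  0.026 ]
[ 0.4478 -0.1794  0.0249] 0.0006 [ 0.448  -0.1793  0.026 ] [ 0.4472 -0.1802  0.026 ]
[ 0.5545 -0.1376  0.0628] 0.0015 [ 0.5622 -0.1415  0.026 ] [ 0.5696 -0.1072  0.026 ]
size 0.150142337829451 0.1916367346282496
ang [-11.41592101 -12.30314835] centre corners [ 0.52788541 -0.11188482] screws [ 0.52905358 -0.10977719  0.02424369] [ 0.52897729 -0.10975011  0.026     ]
screw ang -11.974825185254248
peg in plate [ 0.03064954 -0.02202091]
outercorner [0.03926008 0.06111736]
homeA [-0.0450769   0.05991742]
homeB [-0.04389669  0.04369193]
end [ 0.03151152 -0.06265994]
corner [ 0.56868886 -0.06700986]
home [ 0.50311902 -0.05324049]
-0.20698792787771242 [[-0.911, 0.412, -0.001], [0.412, 0.911, -0.002], [0.0, -0.002, -1.0]]
```

Request:
jog_arm:
  motion:
    - [-1, 0, 0, 0, -6.2]
    - [-1, 0, 0, 0, -6.2]
    - [-1, -18, -30, 0, 0]
    - [-1, -18, -30, 0, 0]
    - [-1, -18, -30, 0, 0]
    - [-1, -18, -30, 0, 0]
    - [-1, -18, -30, 0, 0]
    - [-1, -18, -30, 0, 0]
    - [-1, -18, -30, 0, 0]
    - [-1, -18, -30, 0, 0]

```text
time: 0.93
tool_pos: [0.3693, 0.3486, 0.2308]
tcp_rot: [-0.326, -3.124, 0.001]
wrist_force: [0.8, -0.0, 0.1]
width: -0.001
grip_force: 0.0
```

Request:
jog_arm:
  motion:
    - [-1, -18, -30, 0, 0]
    - [-1, -18, -30, 0, 0]
    - [-1, -18, -30, 0, 0]
    - [-1, -18, -30, 0, 0]
    - [-1, -18, -30, 0, 0]
    - [-1, -18, -30, 0, 0]
    - [-1, -18, -30, 0, 0]
    - [-1, -18, -30, 0, 0]
    - [-1, -18, -30, 0, 0]
    - [-1, -18, -30, 0, 0]

```text
time: 1.77
tool_pos: [0.4833, 0.0179, 0.231]
tcp_rot: [-0.327, -3.124, -0.0]
wrist_force: [0.7, -0.4, -0.9]
width: 0.003
grip_force: 0.0
```

```bash
cat >> h.py <<'E'
TH=np.radians(-12); C0=np.array([.529,-.1098])
Rp=np.array([[np.cos(TH),-np.sin(TH)],[np.sin(TH),np.cos(TH)]])
def toplate(w): return (Rp.T@(np.array(w)[:2]-C0)*1000).round(1)
def where(goal=None):
    s=bot.read_state(); R=cv2.Rodrigues(np.array(s["tcp_rot"]))[0]; p=np.array(s["tool_pos"])
    print("t",s["time"],"plate",toplate(p),"z",(p[2]*1000).round(1),"toolx in plate",(Rp.T@R[:2,0]).round(3),"F",np.round(s["wrist_force"],1),"w",round(s["width"],3))
    if goal is not None:
        g=np.r_[Rp@(np.array(goal[:2])/1000)+C0,goal[2]/1000]; print("go tool",(R.T@(g-p)*1000).round(1))
E
python3 -c "
from h import *
where((30,-74,150))"
```

```text
t 1.7667 plate [-71.2 115.5] z 231.0 toolx in plate [-1.    -0.001] F [ 0.7 -0.4 -0.9] w 0.003
go tool [-101.1 -189.6   80.9]
```

Request:
jog_arm:
  motion:
    - [-1, -17, -30, 0, 0]
    - [-1, -17, -30, 0, 0]
    - [-1, -17, -30, 0, 0]
    - [-1, -17, -30, 0, 0]
    - [-1, -14, -27, 20, 0]
    - [-1, -5, -10, 35, 0]
    - [-1, 0, 0, 20, 0]
    - [-1, 0, 0, 0, 0]
    - [-1, 0, 0, 0, 0]
    - [-1, 0, 0, 0, 0]

```text
time: 2.6
tool_pos: [0.5367, -0.1518, 0.1573]
tcp_rot: [0.326, 3.124, -0.0]
wrist_force: [0.5, 1.0, 0.8]
width: 0.005
grip_force: 0.0
```

```bash
python3 -c "
from h import *
where((30,-74,33))"
```

```text
t 2.6 plate [ 16.2 -39.4] z 157.3 toolx in plate [-1.    -0.002] F [0.5 1.  0.8] w 0.005
go tool [-13.6 -34.6 124.3]
```

Request:
jog_arm:
  motion:
    - [-1, -7, -17, 0, 0]
    - [-1, -7, -18, 0, 0]
    - [-1, 0, 0, 25, 0]
    - [-1, 0, 0, 25, 0]
    - [-1, 0, 0, 25, 0]
    - [-1, 0, 0, 20, 0]
    - [-1, 0, 0, 15, 0]
    - [-1, 0, 0, 0, 0]
    - [-1, 0, 0, 0, 0]
    - [-1, 0, 0, 0, 0]

```text
time: 3.43
tool_pos: [0.5446, -0.1894, 0.0488]
tcp_rot: [0.325, 3.121, -0.002]
wrist_force: [0.5, -0.5, 0.3]
width: -0.002
grip_force: 0.0
```

Run:
```python
from h import *
where((30,-74,33))
a=snap("top","top1")[0][175:255,245:345]; b=snap("side","side1")[0][175:265,205:300]
f=lambda x:cv2.resize(x,(400,380),interpolation=cv2.INTER_CUBIC)
cv2.imwrite("pics/v1.png",np.hstack([f(a),f(b)])[:,:,::-1])
```

```text
t 3.4333 plate [ 31.8 -74.6] z 48.8 toolx in plate [-1.    -0.002] F [ 0.5 -0.5  0.3] w -0.002
go tool [ 1.9  0.6 15.8]
```

View pics/v1.png

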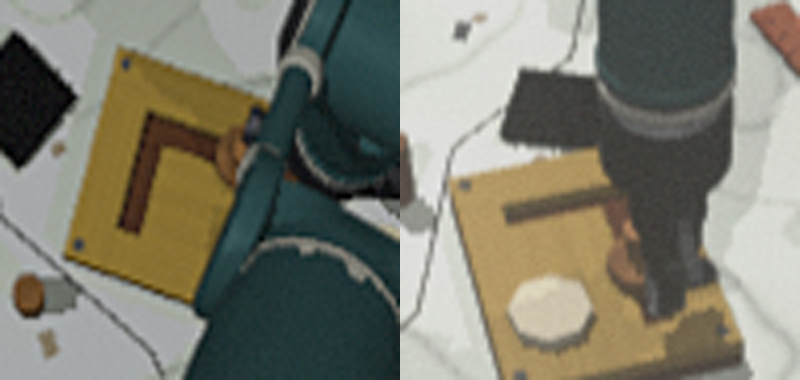

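The left half shows the peg partly hidden at (235,155). The right half shows the fingers at (660,290), just behind the peg's collar at (628,265) and clear of the octagon. I'll lower and push gently.

Request:
jog_arm:
  motion:
    - [-1, 2, 0, 8, 0]
    - [-1, 0, 0, 7, 0]
    - [-1, 0, 0, 0, 0]
    - [-1, 0, 2, 0, 0]
    - [-1, 0, 3, 0, 0]
    - [-1, 0, 3, 0, 0]
    - [-1, 0, 3, 0, 0]
    - [-1, 0, 3, 0, 0]
    - [-1, 0, 3, 0, 0]
    - [-1, 0, 3, 0, 0]

```text
time: 4.37
tool_pos: [0.5449, -0.1689, 0.0314]
tcp_rot: [0.326, 3.124, -0.001]
wrist_force: [-0.6, -1.0, -0.6]
width: 0.0
grip_force: 0.4
```

Request:
jog_arm:
  motion:
    - [-1, 0, 3, 0, 0]
    - [-1, 0, 3, 0, 0]
    - [-1, 0, 3, 0, 0]
    - [-1, 0, 3, 0, 0]
    - [-1, 0, 3, 0, 0]
    - [-1, 0, 3, 0, 0]
    - [-1, 0, 3, 0, 0]
    - [-1, 0, 3, 0, 0]
    - [-1, 0, 3, 0, 0]
    - [-1, 0, 3, 0, 0]

```text
time: 5.2
tool_pos: [0.551, -0.1395, 0.0313]
tcp_rot: [0.327, 3.124, -0.0]
wrist_force: [-0.3, -0.3, 0.4]
width: -0.001
grip_force: 0.7
```

Run:
```python
from h import *
where((30,13,33))
```

```text
t 5.2 plate [ 27.7 -24.5] z 31.3 toolx in plate [-1.    -0.001] F [-0.3 -0.3  0.4] w -0.001
go tool [-2.3 37.5 -1.7]
```

Request:
jog_arm:
  motion:
    - [-1, -1, 3, -1, 0]
    - [-1, -1, 3, 0, 0]
    - [-1, 0, 3, 0, 0]
    - [-1, 0, 3, 0, 0]
    - [-1, 0, 3, 0, 0]
    - [-1, 0, 3, 0, 0]
    - [-1, 0, 3, 0, 0]
    - [-1, 0, 3, 0, 0]
    - [-1, 0, 3, 0, 0]
    - [-1, 0, 3, 0, 0]

```text
time: 6.03
tool_pos: [0.5592, -0.1105, 0.0323]
tcp_rot: [-0.327, -3.125, 0.0]
wrist_force: [1.0, -0.7, 0.0]
width: -0.002
grip_force: 0.4
```

Request:
jog_arm:
  motion:
    - [-1, 0, 1, 0, 0]
    - [-1, 0, 1, 0, 0]
    - [-1, 0, 0, 0, 0]

```text
time: 6.28
tool_pos: [0.5595, -0.1086, 0.0323]
tcp_rot: [-0.326, -3.124, -0.0]
wrist_force: [-0.6, 0.4, 0.1]
width: 0.002
grip_force: 0.1
```

Run:
```python
from h import *
where((30,13,33))
a=snap("top","top2")[0][175:255,245:345]; b=snap("side","side2")[0][175:265,205:300]
f=lambda x:cv2.resize(x,(400,380),interpolation=cv2.INTER_CUBIC)
cv2.imwrite("pics/v2.png",np.hstack([f(a),f(b)])[:,:,::-1])
```

```text
t 6.2833 plate [29.6  7.5] z 32.3 toolx in plate [-1.    -0.001] F [-0.6  0.4  0.1] w 0.002
go tool [-0.4  5.5 -0.7]
```

View pics/v2.png

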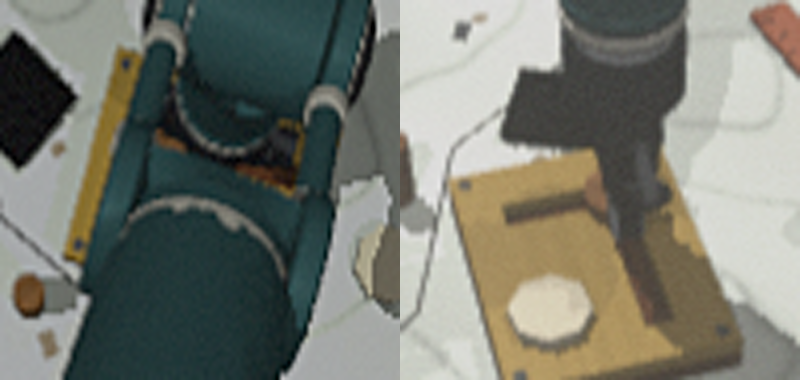

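In the right half the peg, at (600,190), is nearly at the corner with the fingers behind it at (625,215). The octagon hasn't moved. I'll continue in small steps until the wall is felt.

Request:
jog_arm:
  motion:
    - [-1, 0, 1, 0, 0]
    - [-1, 0, 1, 0, 0]
    - [-1, 0, 1, 0, 0]
    - [-1, 0, 1, 0, 0]
    - [-1, 0, 1, 0, 0]
    - [-1, 0, 0, 0, 0]

```text
time: 6.88
tool_pos: [0.5606, -0.1038, 0.0323]
tcp_rot: [-0.327, -3.125, -0.0]
wrist_force: [-0.7, 0.1, -0.7]
width: -0.002
grip_force: 0.3
```

Request:
jog_arm:
  motion:
    - [-1, 0, 1, 0, 0]
    - [-1, 0, 0, 0, 0]

```text
time: 7.05
tool_pos: [0.5608, -0.1028, 0.0323]
tcp_rot: [-0.327, -3.124, -0.0]
wrist_force: [-1.2, -0.6, -0.2]
width: -0.002
grip_force: 0.3
```

Request:
jog_arm:
  motion:
    - [-1, 0, 1, 0, 0]
    - [-1, 0, 0, 0, 0]

```text
time: 7.22
tool_pos: [0.561, -0.1019, 0.0323]
tcp_rot: [-0.327, -3.125, -0.0]
wrist_force: [-0.4, -1.4, -0.7]
width: 0.003
grip_force: 0.3
```

Request:
jog_arm:
  motion:
    - [-1, 0, 1, 0, 0]
    - [-1, 0, 0, 0, 0]

```text
time: 7.38
tool_pos: [0.5612, -0.1009, 0.0323]
tcp_rot: [0.327, 3.125, 0.0]
wrist_force: [-0.4, -0.2, -0.4]
width: 0.002
grip_force: 0.3
```

Request:
jog_arm:
  motion:
    - [-1, 0, 1, 0, 0]
    - [-1, 0, 0, 0, 0]

```text
time: 7.55
tool_pos: [0.5614, -0.0999, 0.0323]
tcp_rot: [-0.327, -3.125, -0.0]
wrist_force: [-0.1, -0.6, -0.6]
width: -0.006
grip_force: 0.3
```

Request:
jog_arm:
  motion:
    - [-1, 0, 1, 0, 0]
    - [-1, 0, 0, 0, 0]

```text
time: 7.72
tool_pos: [0.5616, -0.0989, 0.0323]
tcp_rot: [-0.327, -3.125, -0.0]
wrist_force: [0.7, -0.6, -0.1]
width: 0.002
grip_force: 0.3
```

Request:
jog_arm:
  motion:
    - [-1, 0, 1, 0, 0]
    - [-1, 0, 0, 0, 0]

```text
time: 7.88
tool_pos: [0.5618, -0.098, 0.0323]
tcp_rot: [-0.327, -3.124, 0.0]
wrist_force: [0.0, -0.9, -0.5]
width: 0.001
grip_force: 0.4
```

Request:
jog_arm:
  motion:
    - [-1, 0, 1, 0, 0]
    - [-1, 0, 0, 0, 0]

```text
time: 8.05
tool_pos: [0.562, -0.0976, 0.0324]
tcp_rot: [-0.326, -3.125, 0.001]
wrist_force: [-1.4, -2.7, 0.9]
width: 0.002
grip_force: 1.6
```

Run:
```python
from h import *
where((30,13,33))
I=snap("side","side3")[0]
R=np.array
g=lambda x,y,z:np.r_[Rp@(np.array([x,y])/1000)+C0,z/1000]
f=5;x0,y0=225,185
J=cv2.resize(I[y0:y0+80,x0:x0+80],None,fx=f,fy=f,interpolation=cv2.INTER_CUBIC)
for c,(px,py) in {(255,0,0):(30,50),(0,255,0):(30,52),(0,0,255):(30,44)}.items():
    p=proj("side",[g(px+22*np.cos(a),py+22*np.sin(a),38) for a in np.linspace(0,6.28,40)])
    p=((p-[x0,y0]+.5)*f).astype(int); cv2.polylines(J,[p.reshape(-1,1,2)],True,c,1)
cv2.imwrite("pics/v3.png",J[:,:,::-1])
```

```text
t 8.05 plate [29.7 18.8] z 32.4 toolx in plate [-1.    -0.001] F [-1.4 -2.7  0.9] w 0.002
go tool [-0.3 -5.8 -0.6]
```

View pics/v3.png

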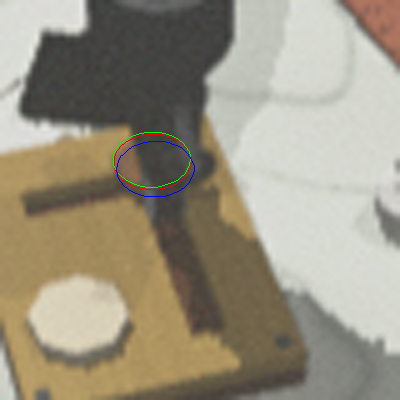

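The peg's collar matches the green outline (axis at y≈52, on the corner wall), and the force has jumped. Next I back off and go round to its +x side.

Request:
jog_arm:
  motion:
    - [-1, 0, -5, 0, 0]
    - [-1, 0, -10, 0, 0]
    - [-1, -12, 0, 0, 0]
    - [-1, -18, 0, 0, 0]
    - [-1, -18, 0, 0, 0]
    - [-1, 0, 0, 0, 0]
    - [-1, 0, 12, 0, 0]
    - [-1, 0, 17, 0, 0]
    - [-1, 0, 17, 0, 0]
    - [-1, 0, 0, 0, 0]

```text
time: 8.93
tool_pos: [0.6143, -0.0736, 0.0318]
tcp_rot: [-0.324, -3.123, -0.002]
wrist_force: [0.8, 0.0, -0.7]
width: 0.0
grip_force: 0.0
```

Request:
jog_arm:
  motion:
    - [-1, 0, 0, 0, 0]
    - [-1, 0, 0, 0, 0]

```text
time: 9.1
tool_pos: [0.6144, -0.0764, 0.032]
tcp_rot: [-0.325, -3.124, 0.0]
wrist_force: [-0.3, 0.6, -0.3]
width: 0.001
grip_force: 0.0
```

Run:
```python
from h import *
where((63,51,33))
a=snap("top","top4")[0][175:255,245:345]; b=snap("side","side4")[0][175:265,205:300]
f=lambda x:cv2.resize(x,(400,380),interpolation=cv2.INTER_CUBIC)
cv2.imwrite("pics/v4.png",np.hstack([f(a),f(b)])[:,:,::-1])
```

```text
t 9.1 plate [76.6 50.4] z 32.0 toolx in plate [-1.    -0.002] F [-0.3  0.6 -0.3] w 0.001
go tool [13.6  0.6 -0.9]
```

View pics/v4.png

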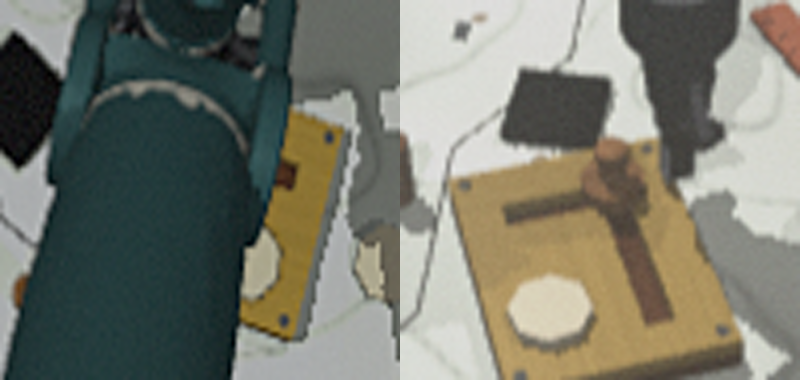

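Right half: the peg stands upright at the corner (615,180), with the fingers at (678,155) on its +x side and the tiles in place. Now the push along the short leg.

Request:
jog_arm:
  motion:
    - [-1, 2, 0, 0, 0]
    - [-1, 3, 0, 0, 0]
    - [-1, 3, 0, 0, 0]
    - [-1, 3, 0, 0, 0]
    - [-1, 3, 0, 0, 0]
    - [-1, 3, 0, 0, 0]
    - [-1, 3, 0, 0, 0]
    - [-1, 3, 0, 0, 0]
    - [-1, 3, 0, 0, 0]
    - [-1, 3, 0, 0, 0]

```text
time: 10.03
tool_pos: [0.5867, -0.0706, 0.0323]
tcp_rot: [0.327, 3.125, -0.0]
wrist_force: [1.0, -0.5, -1.1]
width: -0.005
grip_force: 0.4
```

Request:
jog_arm:
  motion:
    - [-1, 3, 0, 0, 0]
    - [-1, 3, 0, 0, 0]
    - [-1, 3, 0, 0, 0]
    - [-1, 3, 0, 0, 0]
    - [-1, 3, 0, 0, 0]
    - [-1, 3, 0, 0, 0]
    - [-1, 3, 0, 0, 0]
    - [-1, 3, 0, 0, 0]
    - [-1, 3, 0, 0, 0]
    - [-1, 3, 0, 0, 0]

```text
time: 10.87
tool_pos: [0.5574, -0.0645, 0.0323]
tcp_rot: [0.327, 3.125, -0.0]
wrist_force: [1.7, -1.3, -1.2]
width: 0.007
grip_force: 0.4
```

Run:
```python
from h import *
where((-4,51,33))
```

```text
t 10.8667 plate [18.3 50.3] z 32.3 toolx in plate [-1.    -0.001] F [ 1.7 -1.3 -1.2] w 0.007
go tool [22.3  0.8 -0.7]
```

Request:
jog_arm:
  motion:
    - [-1, 3, 0, 0, 0]
    - [-1, 3, 0, 0, 0]
    - [-1, 3, 0, 0, 0]
    - [-1, 3, 0, 0, 0]
    - [-1, 3, 0, 0, 0]
    - [-1, 1, 0, 0, 0]
    - [-1, 1, 0, 0, 0]
    - [-1, 1, 0, 0, 0]
    - [-1, 0, 0, 0, 0]

```text
time: 11.62
tool_pos: [0.5399, -0.0607, 0.0323]
tcp_rot: [-0.327, -3.124, -0.0]
wrist_force: [0.4, -0.4, 0.6]
width: 0.001
grip_force: 0.0
```

Request:
jog_arm:
  motion:
    - [-1, 1, 0, 0, 0]
    - [-1, 0, 0, 0, 0]

```text
time: 11.78
tool_pos: [0.539, -0.0606, 0.0323]
tcp_rot: [-0.327, -3.124, -0.0]
wrist_force: [0.3, 0.3, -0.1]
width: -0.0
grip_force: 0.2
```

Request:
jog_arm:
  motion:
    - [-1, 1, 0, 0, 0]
    - [-1, 0, 0, 0, 0]

```text
time: 11.95
tool_pos: [0.538, -0.0604, 0.0323]
tcp_rot: [-0.327, -3.125, 0.0]
wrist_force: [-0.9, -0.5, 0.1]
width: 0.002
grip_force: 0.2
```

Request:
jog_arm:
  motion:
    - [-1, 1, 0, 0, 0]
    - [-1, 0, 0, 0, 0]

```text
time: 12.12
tool_pos: [0.537, -0.0602, 0.0323]
tcp_rot: [-0.327, -3.125, 0.0]
wrist_force: [0.4, -0.1, 0.2]
width: -0.004
grip_force: 0.2
```

Request:
jog_arm:
  motion:
    - [-1, 1, 0, 0, 0]
    - [-1, 0, 0, 0, 0]

```text
time: 12.28
tool_pos: [0.5365, -0.06, 0.0325]
tcp_rot: [0.327, 3.124, -0.0]
wrist_force: [1.3, -0.4, -1.0]
width: 0.0
grip_force: 0.9
```

Request:
jog_arm:
  motion:
    - [-1, 1, 0, 0, 0]
    - [-1, 0, 0, 0, 0]

```text
time: 12.45
tool_pos: [0.5363, -0.06, 0.0328]
tcp_rot: [0.326, 3.122, -0.0]
wrist_force: [3.2, -1.1, -0.4]
width: 0.003
grip_force: 1.8
```

Request:
jog_arm:
  motion:
    - [-1, 1, 0, 0, 0]
    - [-1, 0, 0, 0, 0]

```text
time: 12.62
tool_pos: [0.5361, -0.0599, 0.0332]
tcp_rot: [0.326, 3.121, -0.0]
wrist_force: [4.6, -0.7, 0.9]
width: -0.001
grip_force: 2.6
```

The force is rising while the tip has stalled, so the peg is at the end wall. Back off and lift away.

Request:
jog_arm:
  motion:
    - [-1, -3, 0, 0, 0]
    - [-1, -6, 0, 0, 0]
    - [-1, -12, 0, 0, 0]
    - [-1, -12, 0, 0, 0]
    - [-1, 0, 0, -20, 0]
    - [-1, 0, 0, -35, 0]
    - [-1, 0, 0, -35, 0]
    - [-1, 0, 0, -35, 0]
    - [-1, 0, 0, -30, 0]
    - [-1, 0, 20, 0, 0]

```text
time: 13.45
tool_pos: [0.5742, -0.0494, 0.1948]
tcp_rot: [0.329, 3.114, -0.003]
wrist_force: [2.3, 0.2, 1.4]
width: -0.001
grip_force: 0.0
```

Request:
jog_arm:
  motion:
    - [-1, 0, 35, 0, 0]
    - [-1, 0, 35, 0, 0]
    - [-1, 0, 35, 0, 0]
    - [-1, 0, 35, 0, 0]
    - [-1, 0, 35, 0, 0]
    - [-1, 0, 35, 0, 0]
    - [-1, 0, 35, 0, 0]
    - [-1, 0, 20, 0, 0]
    - [-1, 0, 0, 0, 0]
    - [-1, 0, 0, 0, 0]

```text
time: 14.28
tool_pos: [0.6245, 0.2133, 0.186]
tcp_rot: [-0.323, -3.122, 0.002]
wrist_force: [0.1, -0.7, 0.1]
width: -0.003
grip_force: 0.0
```

Run:
```python
from h import *
where()
a=snap("top","top5")[0][175:255,245:345]; b=snap("side","side5")[0][195:285,205:300]
f=lambda x:cv2.resize(x,(400,380),interpolation=cv2.INTER_CUBIC)
g=lambda x,y,z:np.r_[Rp@(np.array([x,y])/1000)+C0,z/1000]
J=[]
for n,im,o in(("top",f(a),(245,175)),("side",f(b),(205,195))):
    sh=(a if n=="top" else b).shape
    p=proj(n,[g(-37+22*np.cos(t),50+22*np.sin(t),40) for t in np.linspace(0,6.28,40)])
    p=((p-o+.5)*[400/sh[1],380/sh[0]]).astype(int); cv2.polylines(im,[p.reshape(-1,1,2)],True,(0,255,0),1); J.append(im)
cv2.imwrite("pics/v5.png",np.hstack(J)[:,:,::-1])
```

```text
t 14.2833 plate [ 26.2 335.9] z 186.0 toolx in plate [-1.    -0.003] F [ 0.1 -0.7  0.1] w -0.003
```

View pics/v5.png

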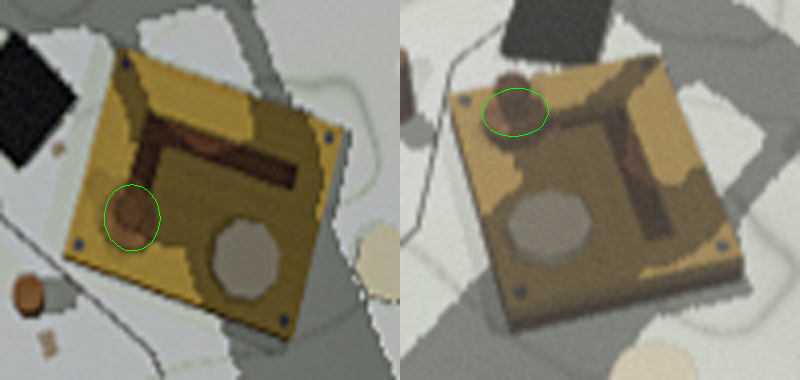

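Both views show the peg upright, its collar on the green home outline at (132,218) and (515,112). The bystanders are in place and the arm is clear, so I'll hand it in.

```bash
python3 -c "
from workcell import bot
print(bot.finish_job())"
```

```text
the job is handed in; nothing more can be done
None
```

The peg was pushed round the corner to the closed end of the short leg, where I felt the end wall. It stands upright at home in both camera views, the nearby bystanders in those views look unmoved, the hand is clear, and I handed the job in after about 14 s of robot time.

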